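Bolt the lamp jig and hold the pull test on the mark

ROBOT

A 7-joint arm with a two-finger parallel gripper is mounted at the origin on the work surface. World frame = base frame: x ahead of the robot, y to its left, z up, the work surface at z = 0. Lengths are in m, angles in degrees, forces in N, time in s.
With the tool pointing down it reaches from about 0.425 to 0.875 m from the base axis. Payload 4.7 kg.
Tool frame: the origin (TCP) lies on the centre line of the jaws, within the pads' length; the fingertips stand 8 mm ahead of it and the grasp point (between the pads) lies 11 mm behind it; z points along the fingers, y is the direction in which the jaws open and shut (so a half turn about z gives the same grasp; the last joint's range is limited). The gripper opens to 87 mm and grips with 3 to 60 N. Pads are 19 mm wide; open, the fingers measure 117 mm over their backs; the gripper's body (75 mm by 190 mm) begins 51 mm behind the grasp point.
Start: joints at [-63.306, 18.392, -4.016, 83.108, 1.295, 78.541, -3.26], TCP at [0.284, 0.585, 0.231] pointing down, gripper open.
Joint ranges: [-163.93, 163.93], [-17.29, 119.83], [-79.2, 71.16], [3.27, 140.29], [-89.18, 269.18], [5.43, 117.66], [-154.24, 154.24]. Speed limits (degrees/s): [147.25, 147.25, 180, 180, 180, 180, 180].

INTERFACE

Orientations are given as [roll, pitch, yaw] about the fixed x, y, z axes, in that order (R = Rz(yaw) Ry(pitch) Rx(roll)).
In Python, from cell import env gives the robot as it stands. The module is installed in compiled form; this text tells all that it offers.
- The arm moves only by the tool move_arm, never from a script. Its argument "steps" is a list of rows, each a list of 2 entries, a list of its own where there are three numbers: the shift along the tool's x, y, z in m, then the turn about the tool's z in rad. A call has 1 to 20 rows; each row is the pose to reach, as a shift and turn from the pose commanded when the call began, along the tool's axes at that moment; what a row does not reach only later rows make up. A row lasts 1/8 s, in which the tool goes at most 62.5 mm and 10.7 degrees, less where a joint would pass 70% of its speed; a pose out of reach is approached as far as the arm can. A call with a gripper value outside its range is refused whole. "hand" is the closure, from -1 (fully open) to 1 (shut), set as the call begins (left out, the last holds). The fingers move at their own pace and stop on an object; "squeeze" is the grip in N (left out, the last holds). Time passes only in rows, so rows that repeat a pose let the fingers close. It gives the time, the measured TCP pose, the force and the opening at its end, in the units of the state.
- env.get_obs(): the state, without advancing time (a new reading comes with each control period).
- env.read_camera(name): name is "scene" or "side" or "wrist"; returns (picture, depth): 420x560x3 uint8, red, green, blue; 420x560 float32, m along the optical axis (not along the pixel's ray), 0 where there is no reading.
- env.calibration(name): a dict with "intrinsics" (3x3 intrinsics, pixels), "position" and "orientation" of the camera in the world; the wrist camera has in their place "mount" (4x4, takes a point from camera to tool coordinates, whose origin is the TCP and whose axes are the flange's). Camera axes: x right, y up, looking along -z (the intrinsics and any distortion apply to the point x, -y, -z); pixel columns grow to the right and rows downward; lengths in m; the calibration is good to about 2 mm. A picture is of the moment at which its call begins: read the wrist's pose just before it. calibration takes no time and is no camera call.
- env.sign_off(): hands the job in, once; it reports no verdict.
Trained networks look in the newest picture that a camera, given by its name, has taken for a name from the list of things; names that differ only in an ending like _2 or _b are one class to them, and where a whole thing is asked for, a point or a joint stands for the part that bears it (a point fixed in the world has none). Each returns a list of dicts, best first, with "conf" (0 to 1); they miss things now and then, are a little off and sometimes report something else, mostly with a low value. They report only what shows in the picture. A call takes as long as a camera call.
- env.cut_out(camera, query): "region" (420x560 bool, what is visible of it) and "uv" ([column, row] in pixels, amid what is visible of it).
The state is a dict: "time_s": time; "qpos": joint angles; "joint_velocities": joint speeds; "effort": joint torques, N m; "tool_pos": TCP position; "tool_rot": TCP orientation; "force": force on the tool from outside, world axes, zero at the start; "wrist_torque": the same for the moment, N m; "grip_width": finger opening in m.
Only numpy, scipy, OpenCV 4.12 (cv2) and the standard library are available. Lean on these libraries where they do the work, as an engineer would, in place of code of your own. Each camera call takes 0.05 s, during which the arm holds its last target. There are 200 camera calls.

TASK

Pull-test the welded lamp in the jig: first slide the bolt with the black knob fully home into its keeper, so that the yellow hold-down bar is locked, and only then pull the spring-loaded orange handle out until its red needle lies within the green mark on the white scale. Keep holding it steady there: your program finishes with the gripper still holding the handle on the mark, because the spring takes it back as soon as it is let go. Do not disturb the loose lamps, bottles, screwdriver and brass block round about.

Things in the scene. Friction and masses are not known exactly. Their poses are not given: they have to be found in the camera images.
- jig: test jig fixed to the bench: aluminium plate 310 (its x) by 290 (its y) by 12 thick; origin at the centre of its underside, -x side facing the robot. On it (jig mm): blue spring housing x 6..58, y -10..50, 52 high; yellow hold-down bar along y at x 86..104, 57 high, over a lamp; steel keeper on its end, x 48..104, y -134..-97, 53 high; in front of these all but knob and handle is under 37 high
- bolt (a joint): travel of the bolt (m) along the jig's +x, from 0 (fully drawn back) to 0.05 (hard stop: fully home, its tip through the keeper). It starts anywhere from 0 to 0.02, moves against about 2 N of friction and stays where it is left
- bolt_knob (a point): centre of the black knob on the bolt, an upright cylinder 16 in diameter and 38 tall, from 40 to 78 above the bench (this point at 59); it moves with the bolt, in the jig's +x to lock
- handle (a joint): how far the handle is pulled out (m) along the jig's -x, 0 at rest, stop at 0.085. A spring pulls it back with about 5.4 N at rest plus 1.8 N for each 10 mm of pull (about 10 to 15 N on the mark), plus 1 N of friction
- handle_grip (a point): point on the orange handle's centre plane, 60 above the bench. The handle is an upright block 14 thick (the jig's x, the pull direction), 60 wide (jig's y), from 20 to 80 above the bench. A 10 mm steel rod (top 31 above the bench) runs from its back to the spring housing, 81 behind its centre at rest. Can be pinched from above, one finger before and one behind it
- needle (a point): the red needle, which sticks out on the handle's +y side over the white scale, in line with the handle's centre; this point is on its centre line, 60 from the handle's centre, 20 above the bench. It moves with the handle
- mark: the green mark lying on the white scale beside the handle: 14 long (its x, the pull direction), 34 wide, 3 thick; origin at its centre; axes parallel to the jig's. Fixed, but at another place along the scale each time: 30 to 55 of pull
- lamp_a: loose bystander: a red strip lamp with black back, 190 long (its y), 40 wide (its x), 22 tall, lying on the bench right of the jig; origin at the centre of its underside
- lamp_b: loose bystander: a red strip lamp with black back, 190 long (its y), 40 wide (its x), 22 tall, lying on the bench right of the jig; origin at the centre of its underside
- lamp_c: loose bystander: a red strip lamp with black back, 190 long (its y), 40 wide (its x), 22 tall, lying on the bench right of the jig; origin at the centre of its underside
- flask: loose bystander: steel flask, 66 in diameter, 195 tall, left of the jig; origin at its underside
- tumbler: loose bystander: amber tumbler with a pink lid, 76 in diameter, 150 tall, left of the jig; origin at its underside
- driver: loose bystander: screwdriver lying on the bench left of the jig; about 200 long, lower than 35
- gauge: loose bystander: brass block 25 by 40 by 16 tall, lying on the jig's plate near its front right corner; origin at the centre of its underside

How it is judged (in metres and radians):
On the way, in this order (a step that is already met when the one before it is completed fails the run):
1. the bolt is fully home in its keeper, while the handle is still in (value of joint bolt above 0.046 m and value of joint handle below 0.01 m), for 0.2 s.
2. the handle is pulled out by the gripper until the needle lies within the green mark (x of needle in the frame of mark between -0.007 and 0.007 m and contact force between the fingers and handle above 3 N), for 0.3 s.
At the end, for the whole second after the job is handed in: The bolt is home (within 4 mm of its stop), the needle's centre line is within the green mark (7 mm either side of its centre) and still (under 10 mm/s), and the gripper's fingers hold the handle (more than 3 N of contact) against its spring (all of step 2 and value of joint bolt above 0.046 m and velocity of joint handle between -0.01 and 0.01 m/s); the arm keeps its last pose, push and grip.
It fails at once if the handle is pulled out while the bolt is not home (value of joint handle above 0.015 m and value of joint bolt below 0.04 m).
It fails at once if a loose lamp, bottle, screwdriver or brass block is pushed away (more than 25 mm) (distance of any of lamp_a, lamp_b, lamp_c, flask, tumbler, driver, gauge from where it was at the start of the episode above 0.025 m).
It also fails if it takes over 38 s, if anything falls off the work surface, if the arm or the gripper's body presses on something with over 40 N, if the wrist force passes 120 N, or if a joint passes its speed limit or range.

## Working session

There is one attempt and no reset: what is moved stays moved. The work goes in short steps, Python scripts to look and compute and a tool call to move; the robot and the scene stay as the last step left them, time stands still between calls to the robot, and variables do not carry over. Pictures are saved under pics/ and viewed, about 8 in all and at most 12, crops included, and the job is handed in when it is done.

Besides the shell and the picture viewer there is one more tool, called after "Call:" in YAML: its name, and indented under it one key for each argument. move_arm: Moves the arm, as the interface text tells. Its arguments: {"type":"object","properties":{"steps":{"type":"array"},"hand":{"type":"number"},"squeeze":{"type":"number"}},"required":["steps"]}

```bash
mkdir -p pics
cat > h.py <<'E'
import numpy as np, cv2
from cell import env
from scipy.spatial.transform import Rotation as R
def cam(name):
    o=env.get_obs(); rgb,d=env.read_camera(name); c=env.calibration(name)
    K=np.array(c["intrinsics"])
    if "mount" in c:
        T=np.eye(4); T[:3,:3]=R.from_euler('xyz',o["tool_rot"],degrees=True).as_matrix(); T[:3,3]=o["tool_pos"]
        M=T@np.array(c["mount"])
    else:
        M=np.eye(4); q=np.array(c["orientation"]); M[:3,3]=c["position"]
        M[:3,:3]=q if q.shape==(3,3) else (R.from_euler('xyz',q,degrees=True) if q.size==3 else R.from_quat(q)).as_matrix()
    v,u=np.mgrid[:420,:560]
    P=np.stack([(u-K[0,2])/K[0,0]*d,-(v-K[1,2])/K[1,1]*d,-d],-1)
    W=P@M[:3,:3].T+M[:3,3]; W[d==0]=np.nan
    return rgb,d,W,K,M
def save(n,rgb): cv2.imwrite(f"pics/{n}.png",rgb[:,:,::-1])
E
cat > a.py <<'E'
from h import *
np.set_printoptions(precision=4,suppress=True)
o=env.get_obs();print({k:o[k] for k in("time_s","tool_pos","tool_rot","grip_width","force")})
ims=[]
for n in("scene","side"):
    c=env.calibration(n);print(n,{k:np.round(v,3).tolist() if not isinstance(v,str) else v for k,v in c.items()})
    rgb,d,W,K,M=cam(n);im=rgb.copy();ims.append(im)
    np.savez(f"{n}.npz",rgb=rgb,W=W)
    for q in("bolt_knob","handle_grip","needle","mark","jig"):
        for r in env.cut_out(n,q)[:1]:
            w=W[r["region"]];print(q,round(r["conf"],2),np.round(r["uv"]),r["region"].sum(),np.nanmedian(w,0),np.nanpercentile(w,2,axis=0),np.nanpercentile(w,98,axis=0))
    save(n,im)
E
python3 a.py
```

```text
{'time_s': 0.0, 'tool_pos': array([0.2836, 0.5843, 0.2294]), 'tool_rot': array([-179.8885,    0.0048,  154.1154]), 'grip_width': 0.08731438812116674, 'force': array([ 0.0973, -0.2058, -0.3395])}
scene {'intrinsics': [[388.957, 0.0, 279.959], [0.0, 388.957, 209.048], [0.0, 0.0, 1.0]], 'position': [1.254, 0.18, 0.666], 'orientation': [53.864, 0.245, 104.174]}
bolt_knob 0.7 [189. 226.] 241 [ 0.5505 -0.2415  0.0302] [ 0.5094 -0.2566  0.0219] [ 0.5986 -0.2334  0.0769]
handle_grip 0.26 [187. 226.] 208 [ 0.5505 -0.2407  0.0306] [ 0.5112 -0.2508  0.0236] [ 0.6014 -0.2331  0.0771]
needle 0.62 [241. 227.] 547 [ 0.5297 -0.1019  0.0491] [ 0.5183 -0.1298  0.0122] [ 0.5744 -0.0647  0.08  ]
mark 0.63 [100. 236.] 993 [ 0.6092 -0.4715  0.0183] [ 0.5658 -0.5524  0.0011] [ 0.6464 -0.3915  0.0235]
jig 0.59 [221. 260.] 10744 [ 0.6443 -0.1142  0.0128] [ 0.4614 -0.2773  0.0046] [0.7563 0.011  0.064 ]
side {'intrinsics': [[410.361, 0.0, 282.774], [0.0, 410.361, 203.121], [0.0, 0.0, 1.0]], 'position': [0.206, -0.993, 0.972], 'orientation': [48.656, 0.237, -14.333]}
bolt_knob 0.66 [333. 261.] 133 [ 0.5408 -0.2457  0.0314] [ 0.5095 -0.2544  0.0247] [ 0.6005 -0.2356  0.0784]
handle_grip 0.66 [313. 227.] 174 [ 0.5186 -0.1114  0.059 ] [ 0.5084 -0.1322  0.0255] [ 0.5853 -0.0766  0.0825]
needle 0.48 [256. 125.] 741 [0.456  0.4258 0.1146] [0.4281 0.4146 0.0059] [0.4904 0.4666 0.1971]
jig 0.72 [334. 242.] 6359 [ 0.5899 -0.156   0.014 ] [ 0.4362 -0.2847  0.0071] [0.7399 0.0086 0.0619]
```

View pics/scene.png

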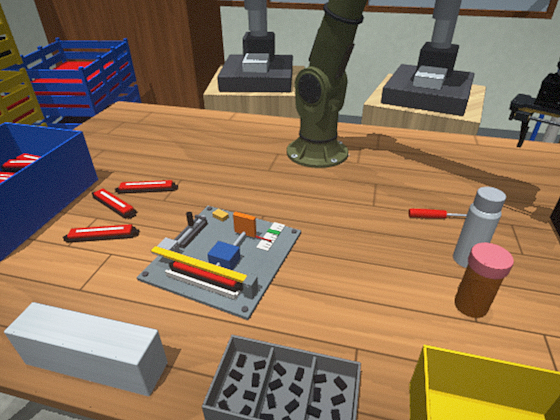

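View pics/side.png

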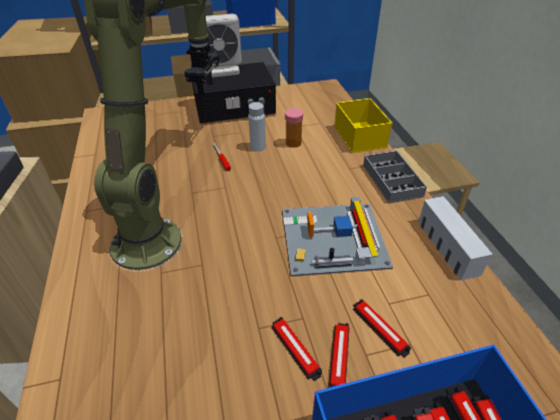

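The scene view shows the black knob at about (190,217), the orange handle at (245,225), the green mark at about (277,231) and the brass block at (220,214). The loose lamps are at y<-0.39, well clear, and the bottles are far to the left. Next I'll fit the jig pose and the parts.

```bash
cat > b.py <<'E'
from h import *
np.set_printoptions(precision=4,suppress=True)
for n in("scene","side"):
    z=np.load(n+".npz");rgb=z["rgb"];W=z["W"]
    hsv=cv2.cvtColor(rgb,cv2.COLOR_RGB2HSV);H,S,V=[hsv[...,i].astype(int) for i in range(3)]
    box=(W[...,0]>.40)&(W[...,0]<.80)&(W[...,1]>-.32)&(W[...,1]<.05)
    m=box&(W[...,2]>.007)&(W[...,2]<.018)&(S<90)
    m=cv2.morphologyEx(m.astype(np.uint8),cv2.MORPH_OPEN,np.ones((3,3)))>0
    r=cv2.minAreaRect((W[m][:,:2]*1000).astype(np.float32));print(n,"plate",r)
    def rep(k,mm):
        w=W[mm&box]
        if len(w):print(k,len(w),w.mean(0),w.min(0),w.max(0))
    z_=W[...,2]
    rep("orange top",(H>5)&(H<16)&(S>150)&(z_>.07))
    rep("orange",(H>5)&(H<16)&(S>150)&(z_>.03))
    rep("green",(H>40)&(H<85)&(S>80))
    rep("red low",((H<5)|(H>174))&(S>140)&(W[...,0]<.6)&(z_<.035))
    rep("knob",(V<70)&(z_>.045)&(W[...,0]<.62)&(W[...,1]<-.18))
    rep("knobtop",(V<90)&(z_>.070)&(W[...,0]<.62)&(W[...,1]<-.18))
    rep("white",(S<40)&(V>170)&(W[...,0]<.6)&(W[...,1]>-.12)&(z_<.03))
    rep("brass",(H>16)&(H<32)&(S>100)&(W[...,0]<.56))
    rep("blue",(H>100)&(H<125)&(S>120)&(z_>.055))
    y=(H>22)&(H<33)&(S>150)&(W[...,0]>.6)&(z_>.05)&box
    rep("yellow",y); print(cv2.minAreaRect((W[y][:,:2]*1000).astype(np.float32)))
E
python3 b.py
```

```text
scene plate ((593.7264404296875, -133.47512817382812), (290.46246337890625, 312.40185546875), 80.83992767333984)
orange top 130 [ 0.5267 -0.1005  0.0769] [ 0.5135 -0.1296  0.07  ] [ 0.5361 -0.0725  0.0814]
orange 412 [ 0.5418 -0.1024  0.0585] [ 0.5135 -0.2104  0.0301] [ 0.7121 -0.0572  0.0814]
green 45 [ 0.4915 -0.0345  0.0157] [ 0.4795 -0.0513  0.0121] [ 0.5031 -0.0179  0.0186]
red low 18 [ 0.5282 -0.0519  0.0189] [ 0.5149 -0.0717  0.0113] [ 0.5366 -0.0308  0.0231]
knob 63 [ 0.5481 -0.2391  0.0642] [ 0.5371 -0.2465  0.0469] [ 0.5545 -0.2347  0.0787]
knobtop 26 [ 0.5461 -0.2403  0.0749] [ 0.5371 -0.2473  0.0702] [ 0.5532 -0.2347  0.0787]
white 307 [ 0.5138 -0.0439  0.0143] [ 0.4335 -0.1133 -0.0013] [0.5782 0.0071 0.0298]
brass 134 [ 0.4682 -0.1942  0.0252] [ 0.4031 -0.2447 -0.0041] [ 0.5518 -0.1725  0.0733]
yellow 629 [ 0.688  -0.1525  0.0561] [ 0.6531 -0.2799  0.05  ] [ 0.7123 -0.04    0.0595]
((685.5367431640625, -160.2017822265625), (244.3146209716797, 22.123167037963867), 79.84062957763672)
side plate ((590.3037109375, -133.07101440429688), (294.0765380859375, 310.9975891113281),
[... 212 characters left out ...]
.4906 -0.0322  0.0163] [ 0.4829 -0.0496  0.0113] [ 0.4986 -0.0095  0.021 ]
knob 44 [ 0.5399 -0.2453  0.0652] [ 0.5326 -0.2514  0.0456] [ 0.5472 -0.2372  0.0801]
knobtop 21 [ 0.5407 -0.2434  0.0763] [ 0.5356 -0.2514  0.0714] [ 0.5468 -0.2372  0.0811]
white 158 [ 0.5054 -0.036   0.0147] [ 0.4506 -0.1134  0.0068] [ 0.5918 -0.0038  0.0296]
brass 125 [ 0.4747 -0.1726  0.0406] [ 0.4438 -0.2157  0.0114] [ 0.5271 -0.0738  0.0848]
blue 19 [ 0.6195 -0.1223  0.0558] [ 0.598  -0.1424  0.055 ] [ 0.6485 -0.0929  0.0571]
yellow 303 [ 0.6814 -0.1631  0.0574] [ 0.6569 -0.2789  0.0527] [ 0.7129 -0.0351  0.0641]
((682.4409790039062, -157.10394287109375), (246.70159912109375, 19.513916015625), 80.0648193359375)
```

Call:
move_arm:
  steps:
    - [[-0.272,-0.295,0],0.15]
    - [[-0.272,-0.295,0],0.3]
    - [[-0.272,-0.295,0],0.42]
    - [[-0.272,-0.295,0],0.53]
    - [[-0.272,-0.295,0],0.64]
    - [[-0.272,-0.295,0],0.64]
    - [[-0.272,-0.295,0],0.64]
    - [[-0.51,-0.602,0],0.75]
    - [[-0.51,-0.602,0],0.86]
    - [[-0.51,-0.602,0],0.97]
    - [[-0.51,-0.602,0],1.08]
    - [[-0.51,-0.602,0],1.18]
    - [[-0.51,-0.602,0],1.28]
    - [[-0.51,-0.602,0],1.28]
    - [[-0.51,-0.602,0],1.28]
  hand: 1

```text
time_s: 2.48
tool_pos: [0.4797, -0.1798, 0.2305]
tool_rot: [-180.0, -0.0, 80.7]
force: [-0.4, 0.3, 0.2]
grip_width: 0.0006
```

```bash
cat > c.py <<'E'
from h import *
import sys
np.set_printoptions(precision=4,suppress=True)
o=env.get_obs();print({k:o[k] for k in("time_s","tool_pos","tool_rot","grip_width","force")})
rgb,d,W,K,M=cam("wrist");save(sys.argv[1],rgb);np.savez("wrist.npz",rgb=rgb,W=W)
for q in("bolt_knob","handle_grip","needle","mark","gauge"):
    for r in env.cut_out("wrist",q)[:1]:
        w=W[r["region"]];print(q,round(r["conf"],2),np.round(r["uv"]),r["region"].sum(),np.nanmedian(w,0),np.nanpercentile(w,2,axis=0),np.nanpercentile(w,98,axis=0))
E
python3 c.py w1
```

```text
{'time_s': 2.475, 'tool_pos': array([ 0.4797, -0.1798,  0.2305]), 'tool_rot': array([-179.9827,   -0.0085,   80.6951]), 'grip_width': 0.0005565540973824325, 'force': array([-0.4484,  0.2573,  0.1977])}
bolt_knob 0.74 [347. 229.] 1271 [ 0.5445 -0.2382  0.0305] [ 0.4885 -0.2526  0.0152] [ 0.606  -0.2274  0.0777]
handle_grip 0.85 [314. 108.] 1812 [ 0.5251 -0.1031  0.0783] [ 0.5122 -0.1259  0.0217] [ 0.5897 -0.0443  0.0813]
needle 0.72 [318. 111.] 1786 [ 0.5246 -0.1037  0.0782] [ 0.5121 -0.1263  0.0228] [ 0.5917 -0.0633  0.0813]
mark 0.62 [274.  49.] 483 [ 0.4923 -0.0312  0.0167] [ 0.4846 -0.0483  0.0152] [ 0.5003 -0.0159  0.0184]
gauge 0.74 [265. 199.] 784 [ 0.4632 -0.1894  0.0277] [ 0.4464 -0.2109  0.0118] [ 0.4793 -0.1704  0.0296]
```

View pics/w1.png

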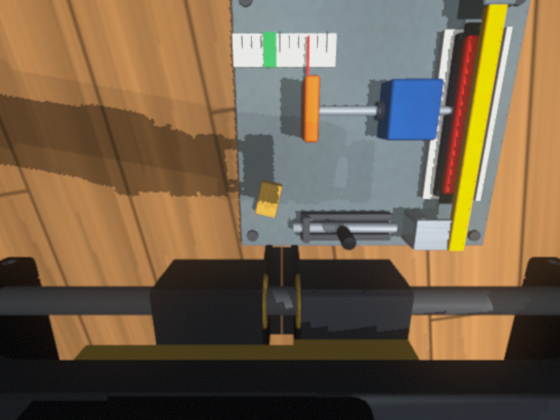

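Wrist view: the knob top is at (346,236), the handle at (312,108), the green mark at (269,49), the needle at (308,55) and the gauge at (268,199). The rod is horizontal in the picture, so the tool is lined up with the jig.

```bash
cat > d.py <<'E'
from h import *
np.set_printoptions(precision=4,suppress=True)
z=np.load("wrist.npz");rgb=z["rgb"];W=z["W"]
hsv=cv2.cvtColor(rgb,cv2.COLOR_RGB2HSV);H,S,V=[hsv[...,i].astype(int) for i in range(3)]
a=np.radians(-9.3);u=np.array([np.cos(a),np.sin(a)]);v=np.array([-u[1],u[0]])
row=np.mgrid[:420,:560][0]
def rep(k,m):
    m=m&(row<250);w=W[m];j=np.c_[w[:,:2]@u,w[:,:2]@v,w[:,2]];c=(np.nanpercentile(j,2,axis=0)+np.nanpercentile(j,98,axis=0))/2
    print(k,m.sum(),"u,v,z range",np.nanpercentile(j,2,axis=0),np.nanpercentile(j,98,axis=0),"ctr",c,"world",c[0]*u+c[1]*v)
    return m
zz=W[...,2]
m=rep("htop",(H>5)&(H<16)&(S>150)&(zz>.076))
print("h rect",cv2.minAreaRect((W[m][:,:2]*1000).astype(np.float32)))
rep("green",(H>40)&(H<85)&(S>80)&(zz<.03)&(zz>.005))
rep("needle",((H<6)|(H>172))&(S>140)&(W[...,0]<.56)&(zz<.04)&(zz>.005)&(W[...,1]>-.08))
rep("ktop",(zz>.072)&(V<80)&(W[...,1]<-.2)&(W[...,0]>.5)&(W[...,0]<.6))
o=env.get_obs()["tool_pos"];print("tcp u,v",o[:2]@u,o[:2]@v)
E
python3 d.py
```

```text
htop 516 u,v,z range [ 0.5244 -0.0415  0.0767] [0.5371 0.0148 0.0813] ctr [ 0.5308 -0.0134  0.079 ] world [ 0.5216 -0.099 ]
h rect ((521.6950073242188, -98.87079620361328), (58.482391357421875, 13.20849895477295), 80.94046020507812)
green 447 u,v,z range [0.484  0.0312 0.0152] [0.4966 0.0646 0.0184] ctr [0.4903 0.0479 0.0168] world [ 0.4916 -0.032 ]
needle 55 u,v,z range [0.5302 0.0234 0.0207] [0.5317 0.0578 0.024 ] ctr [0.5309 0.0406 0.0224] world [ 0.5305 -0.0457]
ktop 155 u,v,z range [ 0.5674 -0.1538  0.0726] [ 0.5809 -0.1413  0.0787] ctr [ 0.5742 -0.1475  0.0756] world [ 0.5428 -0.2384]
tcp u,v 0.502428369671566 -0.09796164635817071
```

Call:
move_arm:
  steps:
    - [[-0.05,0.03,0.03],0]
    - [[-0.05,0.03,0.08],0]
    - [[-0.05,0.03,0.12],0]
    - [[-0.05,0.03,0.15],0]
    - [[-0.05,0.03,0.174],0]
    - [[-0.05,0.03,0.174],0]

```text
time_s: 3.52
tool_pos: [0.5002, -0.2321, 0.0549]
tool_rot: [-179.8, -0.0, 80.9]
force: [0.2, 0.5, 0.4]
grip_width: 0.0007
```

Call:
move_arm:
  steps:
    - [[0,0.008,0],0]
    - [[0,0.014,0],0]
    - [[0,0.02,0],0]
    - [[0,0.026,0],0]
    - [[0,0.032,0],0]
    - [[0,0.038,0],0]
    - [[0,0.038,0],0]

```text
time_s: 4.4
tool_pos: [0.5396, -0.2399, 0.0565]
tool_rot: [180.0, 0.0, 80.8]
force: [-0.6, -0.5, -1.1]
grip_width: 0.0007
```

Call:
move_arm:
  steps:
    - [[0,0.005,0],0]
    - [[0,0.01,0],0]
    - [[0,0.015,0],0]
    - [[0,0.017,0],0]

```text
time_s: 4.9
tool_pos: [0.5559, -0.2425, 0.0564]
tool_rot: [-180.0, 0.0, 80.8]
force: [-1.6, 0.5, 0.3]
grip_width: 0.0005
```

```bash
python3 c.py w2
```

```text
{'time_s': 4.9, 'tool_pos': array([ 0.5559, -0.2425,  0.0564]), 'tool_rot': array([-179.99  ,    0.0113,   80.7815]), 'grip_width': 0.0004586802883905088, 'force': array([-1.649 ,  0.4593,  0.3399])}
bolt_knob 0.67 [316. 246.] 3175 [ 0.5778 -0.2412  0.0299] [ 0.5203 -0.2554  0.0248] [ 0.627  -0.2319  0.0563]
handle_grip 0.56 [166.  15.] 6319 [ 0.5255 -0.1178  0.0504] [ 0.5132 -0.1297  0.0254] [ 0.5934 -0.1038  0.0809]
needle 0.62 [172.  16.] 6381 [ 0.5255 -0.1177  0.0495] [ 0.5132 -0.1297  0.0238] [ 0.5944 -0.1036  0.0809]
mark 0.57 [316. 126.] 128998 [ 0.5889 -0.1716  0.0128] [ 0.4373 -0.2607  0.0108] [ 0.7174 -0.1017  0.0623]
gauge 0.75 [116. 190.] 3334 [ 0.4661 -0.19    0.0276] [ 0.4488 -0.2111  0.0152] [ 0.4804 -0.1708  0.029 ]
```

View pics/w2.png

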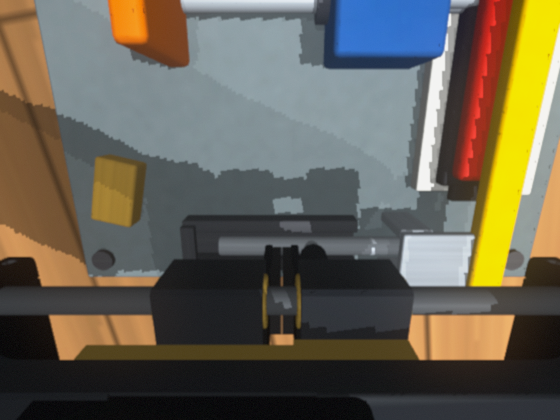

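The knob, at (313,252), sits right against the finger; I'll push on to the stop in small steps and watch the force.

Call:
move_arm:
  steps:
    - [[0,0.004,0],0]
    - [[0,0.008,0],0]
    - [[0,0.01,0],0]
    - [[0,0.01,0],0]

```text
time_s: 5.7
tool_pos: [0.5608, -0.2433, 0.0562]
tool_rot: [-179.4, -0.2, 80.7]
force: [-14.3, 4.2, 10.4]
grip_width: 0.0008
```

Call:
move_arm:
  steps:
    - [[0,0.003,0],0]
    - [[0,0.006,0],0]
    - [[0,0.006,0],0]

```text
time_s: 6.08
tool_pos: [0.5612, -0.2433, 0.056]
tool_rot: [-178.7, -0.3, 80.7]
force: [-29.3, 8.9, 23.8]
grip_width: 0.0004
```

Hard stop reached: 30 N with no further travel. I'll back off, lift, and check from the first hover pose.

Call:
move_arm:
  steps:
    - [[0,-0.015,0],0]
    - [[0,-0.04,0],0]
    - [[0,-0.05,-0.05],0]
    - [[0,-0.07,-0.1],0]
    - [[0.02,-0.1,-0.15],0]
    - [[0.052,-0.1,-0.174],0]
    - [[0.052,-0.1,-0.174],0]
    - [[0.052,-0.1,-0.174],0]
  hand: 1

```text
time_s: 7.08
tool_pos: [0.4813, -0.178, 0.2304]
tool_rot: [180.0, 0.0, 80.8]
force: [0.3, -1.3, -0.7]
grip_width: 0.0003
```

```bash
python3 c.py w3; python3 d.py
```

```text
{'time_s': 7.075, 'tool_pos': array([ 0.4813, -0.178 ,  0.2304]), 'tool_rot': array([179.9642,   0.0118,  80.7817]), 'grip_width': 0.00034144653272281093, 'force': array([ 0.291 , -1.339 , -0.7238])}
bolt_knob 0.74 [374. 230.] 1102 [ 0.576  -0.2424  0.0307] [ 0.5243 -0.2542  0.0257] [ 0.627  -0.2329  0.0778]
handle_grip 0.83 [312. 110.] 1908 [ 0.5259 -0.1032  0.0775] [ 0.5121 -0.1261  0.0123] [ 0.5923 -0.0398  0.0813]
needle 0.69 [314. 113.] 1805 [ 0.5254 -0.1035  0.0782] [ 0.5121 -0.1265  0.0222] [ 0.5918 -0.0435  0.0813]
mark 0.81 [269.  51.] 437 [ 0.4917 -0.032   0.0167] [ 0.4842 -0.0482  0.0151] [ 0.4991 -0.0166  0.0182]
gauge 0.74 [265. 205.] 648 [ 0.4637 -0.1906  0.0279] [ 0.4484 -0.2091  0.0232] [ 0.4778 -0.1715  0.0294]
htop 542 u,v,z range [ 0.5244 -0.0415  0.077 ] [0.5373 0.0145 0.0813] ctr [ 0.5308 -0.0135  0.0792] world [ 0.5217 -0.0991]
h rect ((521.762939453125, -99.03227996826172), (57.699222564697266, 13.20612621307373), 80.82830047607422)
green 458 u,v,z range [0.484  0.0312 0.015 ] [0.4968 0.0648 0.0182] ctr [0.4904 0.048  0.0166] world [ 0.4917 -0.0319]
needle 53 u,v,z range [0.5302 0.0227 0.02  ] [0.532  0.0579 0.0234] ctr [0.5311 0.0403 0.0217] world [ 0.5307 -0.046 ]
ktop 143 u,v,z range [ 0.604  -0.1527  0.0729] [ 0.6167 -0.1412  0.0786] ctr [ 0.6104 -0.147   0.0757] world [ 0.5786 -0.2437]
tcp u,v 0.5032117462836281 -0.09827485578117263
```

View pics/w3.png

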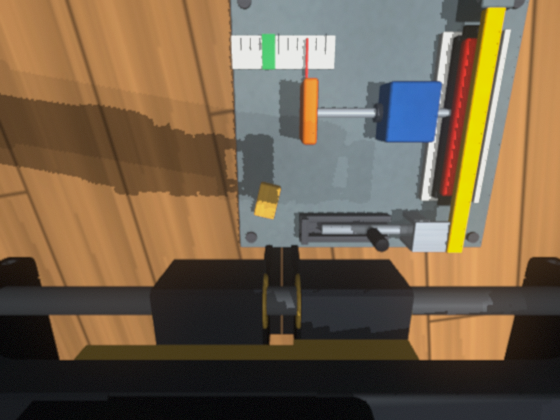

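The knob moved 36 mm to its stop (now at (376,237)), and the bolt enters the keeper. Handle and gauge are unchanged. Next I'll go down over the handle with the jaws open.

Call:
move_arm:
  steps:
    - [[0.05,0.02,0],0]
    - [[0.085,0.0277,0.02],0]
    - [[0.085,0.0277,0.05],0]
    - [[0.085,0.0277,0.07],0]
    - [[0.085,0.0277,0.11],0]
    - [[0.085,0.0277,0.15],0]
    - [[0.085,0.0277,0.18],0]
    - [[0.085,0.0277,0.18],0]
  hand: -1

```text
time_s: 8.38
tool_pos: [0.5198, -0.0984, 0.0482]
tool_rot: [-179.7, 0.1, 80.7]
force: [-0.1, 0.0, 0.7]
grip_width: 0.0729
```

Call:
move_arm:
  steps:
    - [[0,0,0],0]
    - [[0,0,0],0]
    - [[0,0,0],0]
    - [[0,0,0],0]
    - [[0,0,0],0]
    - [[0,0,0],0]
  hand: 1
  squeeze: 45

```text
time_s: 9.12
tool_pos: [0.5221, -0.0982, 0.0506]
tool_rot: [180.0, -0.0, 80.8]
force: [-0.2, 0.8, -0.3]
grip_width: 0.0286
```

Call:
move_arm:
  steps:
    - [[0,0,0],0]
    - [[0,0,0],0]
    - [[0,0,0],0]
    - [[0,0,0],0]
    - [[0,0,0],0]

```text
time_s: 9.75
tool_pos: [0.5215, -0.0981, 0.0505]
tool_rot: [-179.9, -0.0, 80.8]
force: [-4.0, -0.1, 3.0]
grip_width: 0.0137
```

Gripped at 14 mm. Pull 38 mm first, then look.

Call:
move_arm:
  steps:
    - [[0,-0.004,0],0]
    - [[0,-0.009,0],0]
    - [[0,-0.014,0],0]
    - [[0,-0.019,0],0]
    - [[0,-0.024,0],0]
    - [[0,-0.029,0],0]
    - [[0,-0.034,0],0]
    - [[0,-0.038,0],0]
    - [[0,-0.04,0],0]
    - [[0,-0.04,0],0]

```text
time_s: 11.0
tool_pos: [0.4862, -0.0924, 0.0505]
tool_rot: [179.5, 0.1, 80.8]
force: [11.4, -3.1, -14.4]
grip_width: 0.0134
```

```bash
python3 c.py w4 ; python3 d.py 2>&1 | grep -v ktop
python3 - <<'E'
from h import *
rgb,d,W,K,M=cam("scene");save("s2",cv2.resize(rgb[180:300,120:320],(800,480),interpolation=cv2.INTER_CUBIC))
E
```

```text
{'time_s': 11.0, 'tool_pos': array([ 0.4862, -0.0924,  0.0505]), 'tool_rot': array([179.4933,   0.0618,  80.7869]), 'grip_width': 0.013420609077256581, 'force': array([ 11.4401,  -3.0753, -14.3933])}
handle_grip 0.93 [292. 250.] 5687 [ 0.4945 -0.0957  0.0456] [ 0.4792 -0.1146  0.0216] [ 0.5912 -0.0389  0.0807]
needle 0.76 [295. 254.] 5948 [ 0.4947 -0.0954  0.0407] [ 0.4791 -0.1148  0.0213] [ 0.5918 -0.0317  0.0807]
mark 0.59 [271. 146.] 1072 [ 0.4903 -0.03    0.0165] [ 0.4838 -0.0477  0.0152] [ 0.4995 -0.0158  0.0181]
gauge 0.69 [273. 145.] 1090 [ 0.4903 -0.03    0.0165] [ 0.4838 -0.0477  0.0151] [ 0.4992 -0.0158  0.0182]
  return np.nanmean(a, axis, out=out, keepdims=keepdims)
htop 344 u,v,z range [0.4887 0.0118 0.0764] [0.5013 0.0161 0.0807] ctr [0.495  0.014  0.0786] world [ 0.4908 -0.0662]
h rect ((490.6693420410156, -66.45455932617188), (5.277163982391357, 13.63326358795166), 82.20418548583984)
green 1033 u,v,z range [0.4836 0.0319 0.0129] [0.4953 0.065  0.018 ] ctr [0.4895 0.0484 0.0155] world [ 0.4908 -0.0313]
needle 251 u,v,z range [0.4941 0.0171 0.0206] [0.4959 0.0591 0.0233] ctr [0.495  0.0381 0.022 ] world [ 0.4947 -0.0424]
tcp u,v 0.4947149761148572 -0.012602780307768128
```

View pics/w4.png

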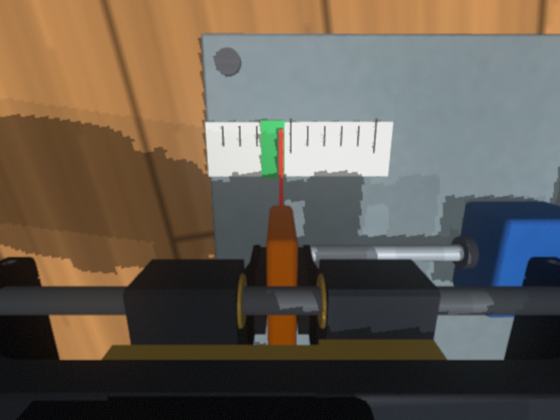

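View pics/s2.png

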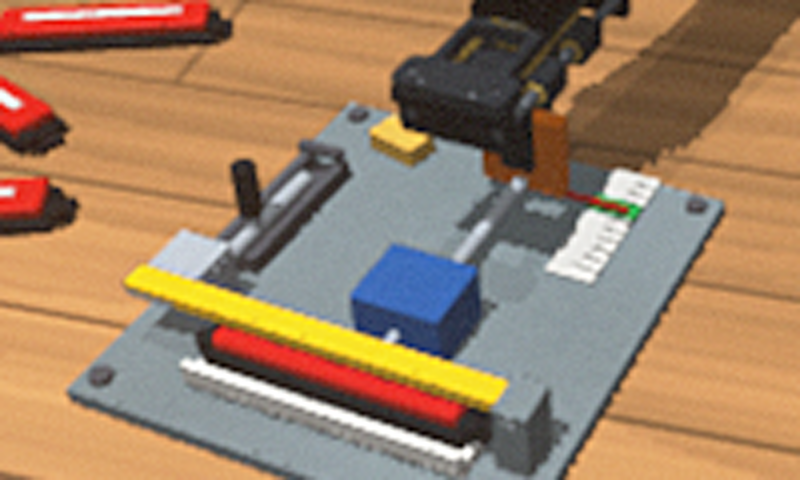

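The needle, at image (281,150), is on the mark's near-rest edge, about 5 mm from its centre. Pull 5 mm more and dwell.

Call:
move_arm:
  steps:
    - [[0,-0.003,0],0]
    - [[0,-0.005,0],0]
    - [[0,-0.005,0],0]
    - [[0,-0.005,0],0]
    - [[0,-0.005,0],0]
    - [[0,-0.005,0],0]
    - [[0,-0.005,0],0]

```text
time_s: 12.22
tool_pos: [0.4816, -0.0916, 0.0505]
tool_rot: [179.5, 0.1, 80.8]
force: [12.4, -2.6, -14.7]
grip_width: 0.0132
```

```bash
python3 c.py w5|head -1 ; python3 d.py 2>&1 | grep -E "green|needle|tcp"
```

```text
{'time_s': 12.225, 'tool_pos': array([ 0.4816, -0.0916,  0.0505]), 'tool_rot': array([179.4644,   0.0694,  80.7822]), 'grip_width': 0.013243512066005528, 'force': array([ 12.4001,  -2.6138, -14.7075])}
green 1046 u,v,z range [0.4836 0.0319 0.0128] [0.4967 0.065  0.0178] ctr [0.4901 0.0484 0.0153] world [ 0.4915 -0.0314]
needle 264 u,v,z range [0.4895 0.017  0.0208] [0.4913 0.0591 0.0234] ctr [0.4904 0.0381 0.0221] world [ 0.4901 -0.0417]
tcp u,v 0.49003530258443206 -0.012588995532995178
```

View pics/w5.png

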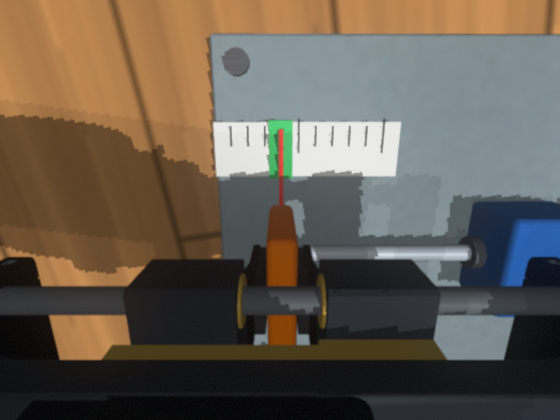

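The needle lies in the middle of the green mark at (281,150), 0.3 mm off by measurement. Handing in.

```bash
python3 -c "
from cell import env
o=env.get_obs();print(o['time_s'],o['tool_pos'],o['force'],o['grip_width']);print(env.sign_off())"
```

```text
12.525 [ 0.48155971 -0.0916151   0.05053688] [ 12.76194803  -1.95436234 -14.34376295] 0.013926152135949004
the job is handed in; nothing more can be done
None
```

I locked the bolt first, then pulled the handle onto the green mark, and handed the job in at about 12.5 s with the gripper still holding it. No verdict is reported at hand-in.

- **Bolt:** I pushed the knob 36 mm with the closed fingers until it stopped moving at about 30 N. A wrist picture then showed the bolt running into the keeper and the handle still at rest.
- **Handle:** I pinched it from above with the grip set to 45 N and pulled it about 40.5 mm. The last check put the needle within 0.3 mm of the mark's centre. The arm had not moved measurably since the previous reading, with about 12.5 N of spring force on the tool.
- **Bystanders:** The brass block looked unmoved after the bolt was locked and in the scene picture during the pull. I kept the arm clear of the lamps, bottles and screwdriver but did not measure them again.

No check failed. The only odd reading was about 14 N of vertical force at the wrist while holding the handle. That is well under the 120 N limit.

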